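# Find the underfilled tin by weight and nest it in the rework rack

### The job

One of the three closed tins on the steel bench is underfilled, which only its weight tells. Feel which one is clearly lighter by lifting, put any full tin you lift back upright where it stood, and set the light one in the round nest of the sloped white rack: bring it in square to the slope, keep hold until it sits flat on the nest's floor, then let go, with the jar, bowl and spatula left alone.

Things in the scene. Friction and masses are not known exactly. Their poses are not given: they have to be found in the camera images.
- tin_1: closed round brass-coloured tin, 62 mm in diameter (63 at its seams), 56 mm high, standing on the bench; all three look the same. Origin: centre of its underside, z up its axis. A full one weighs 0.28 to 0.37 kg, the underfilled one 0.10 to 0.14 kg
- tin_2: closed round brass-coloured tin, 62 mm in diameter (63 at its seams), 56 mm high, standing on the bench; all three look the same. Origin: centre of its underside, z up its axis. A full one weighs 0.28 to 0.37 kg, the underfilled one 0.10 to 0.14 kg
- tin_3: closed round brass-coloured tin, 62 mm in diameter (63 at its seams), 56 mm high, standing on the bench; all three look the same. Origin: centre of its underside, z up its axis. A full one weighs 0.28 to 0.37 kg, the underfilled one 0.10 to 0.14 kg
- nest: white plastic deck, 140 mm up the slope x 250 mm wide, on a fixed steel rack, sloping 25 deg down to the right (-y). Origin: floor centre of its round nest (68 mm across, 14 mm deep). z: square to the slope, outwards, 25 deg from vertical; x up the slope; y level. A seated tin has its origin here and its z along this z. A 52 mm square nest, too small for tins, is 120 mm to +y
- jar: bystander: amber glass jar with steel cap, 68 mm in diameter, 95 mm high; origin: centre of underside
- bowl: bystander: steel bowl, 120 mm across, 55 mm high; origin: centre of underside
- spatula: bystander: spatula, 250 mm long, lying flat along its x; origin: on the bench under it
Not all that is in view belongs to the job. What is shaped like the tin_3 but pink or red is not meant.

How it is judged:
On the way:
1. a tin, still held in the fingers, sits flat on the floor of the round nest (origin within 7 mm, axis within 0.08 rad) (((distance between tin_1 and nest below 0.007 m and angle between the z axis of tin_1 and the z axis of nest, either way round below 0.08 rad and contact force between tin_1 and the fingers above 1 N and contact force between tin_1 and nest above 0.3 N) or (distance between tin_2 and nest below 0.007 m and angle between the z axis of tin_2 and the z axis of nest, either way round below 0.08 rad and contact force between tin_2 and the fingers above 1 N and contact force between tin_2 and nest above 0.3 N) or (distance between tin_3 and nest below 0.007 m and angle between the z axis of tin_3 and the z axis of nest, either way round below 0.08 rad and contact force between tin_3 and the fingers above 1 N and contact force between tin_3 and nest above 0.3 N))), for 0.1 s.
At the end, for the whole second after the job is handed in: The underfilled tin rests released in the round nest (origin within 7 mm of the nest's, axis within 0.08 rad, weighing 0.3 to 2 N on the deck); the two full tins stand upright (within 0.1 rad) and still on the bench, each within 50 mm of where it stood (((distance between tin_1 and nest below 0.007 m and angle between the z axis of tin_1 and the z axis of nest, either way round below 0.08 rad and contact force between tin_1 and nest between 0.3 and 2 N and linear speed of each of tin_1, tin_2, tin_3 below 0.02 m/s and distance of each of tin_2, tin_3 from where it was at the start of the episode below 0.05 m and angle between each of tin_2, tin_3's own z axis and vertical below 0.1 rad and height (world z) of each of tin_2, tin_3 below 0.01 m) or (distance between tin_2 and nest below 0.007 m and angle between the z axis of tin_2 and the z axis of nest, either way round below 0.08 rad and contact force between tin_2 and nest between 0.3 and 2 N and linear speed of each of tin_2, tin_1, tin_3 below 0.02 m/s and distance of each of tin_1, tin_3 from where it was at the start of the episode below 0.05 m and angle between each of tin_1, tin_3's own z axis and vertical below 0.1 rad and height (world z) of each of tin_1, tin_3 below 0.01 m) or (distance between tin_3 and nest below 0.007 m and angle between the z axis of tin_3 and the z axis of nest, either way round below 0.08 rad and contact force between tin_3 and nest between 0.3 and 2 N and linear speed of each of tin_3, tin_1, tin_2 below 0.02 m/s and distance of each of tin_1, tin_2 from where it was at the start of the episode below 0.05 m and angle between each of tin_1, tin_2's own z axis and vertical below 0.1 rad and height (world z) of each of tin_1, tin_2 below 0.01 m))); the robot touches nothing.
It fails at once if a bystander (jar, bowl, spatula) is moved more than 40 mm (distance of any of jar, bowl, spatula from where it was at the start of the episode above 0.04 m).
It fails at once if a tin touches the deck, out of the fingers, more than 0.35 rad out of square with it (tumbled in) ((contact force between tin_1 and nest above 0.3 N and contact force between tin_1 and the fingers below 0.1 N and angle between the z axis of tin_1 and the z axis of nest, either way round above 0.35 rad) or (contact force between tin_2 and nest above 0.3 N and contact force between tin_2 and the fingers below 0.1 N and angle between the z axis of tin_2 and the z axis of nest, either way round above 0.35 rad) or (contact force between tin_3 and nest above 0.3 N and contact force between tin_3 and the fingers below 0.1 N and angle between the z axis of tin_3 and the z axis of nest, either way round above 0.35 rad)).
It also fails if it takes over 58 s, if anything falls off the work surface, if the arm or the gripper's body presses on something with over 40 N, if the wrist force passes 120 N, or if a joint passes its speed limit or range.

### The arm

A 7-joint arm with a two-finger parallel gripper is mounted at the origin on the work surface. World frame = base frame: x ahead of the robot, y to its left, z up, the work surface at z = 0. Lengths are in m, angles in rad, forces in N, time in s.
With the tool pointing down it reaches from about 0.4 to 0.85 m from the base axis. Payload 10.4 kg.
Tool frame: the origin (TCP) lies at the very end of the fingers, on their centre line; the grasp point (between the pads) lies 19 mm behind it; z points along the fingers, y is the line along which they close (so a half turn about z gives the same grasp; the last joint's range is limited). The gripper opens to 87 mm and grips with 3 to 60 N. Pads are 19 mm wide; open, the fingers measure 117 mm over their backs; the gripper's body (75 mm by 190 mm) begins 51 mm behind the grasp point.
Start: joints at [-1.319, 0.332, -0.065, 1.46, 0.022, 1.35, -0.088], TCP at [0.17, 0.602, 0.223] pointing down, gripper open.
Joint ranges: [-2.6, 2.6], [-0.5, 2.12], [-1.47, 1.34], [0.16, 2.42], [-1.27, 4.41], [0.06, 2.06], [-2.6, 2.6]. Speed limits (rad/s): [2.22, 2.22, 2.79, 2.79, 3.14, 3.14, 3.14].

### API

Orientations are given as a unit quaternion [x, y, z, w].
In Python, from bench import status, camera, order gives the robot as it stands.
- The arm moves only by the tool jog_arm, never from a script. Its argument "plan" is a list of rows, each a list of 7 numbers: the turn, a rotation vector about the tool's x, y, z in rad, then the shift along the tool's x, y, z in mm, then the opening, from -1 (shut) to 1 (fully open). A call has 1 to 12 rows; each row is the pose to reach, as a shift and turn from the pose commanded when the call began, along the tool's axes at that moment; what a row does not reach only later rows make up. A row lasts 1/10 s, in which the tool goes at most 50 mm and 8.59 degrees, less where a joint would pass 70% of its speed; a pose out of reach is approached as far as the arm can. A call with a gripper value outside its range is refused whole. The fingers move at their own pace and stop on an object; "squeeze" is the grip in N (left out, the last holds). Time passes only in rows, so rows that repeat a pose let the fingers close. It gives the time, the measured TCP pose, the force, the opening and the grip force at its end, in the units of the state.
- status.read_state(): the state, without advancing time (a new reading comes with each control period).
- camera(name): name is "scene" or "top" or "wrist"; returns a dict with "image" (384x512x3 uint8, red, green, blue), "z_map" (384x512 float32, m along the optical axis (not along the pixel's ray), 0 where there is no reading), "fx", "fy", "cx", "cy" (pixels), "world_from_camera" (4x4, takes a point from camera to world coordinates); the wrist camera has in their place "mount" (4x4, takes a point from camera to tool coordinates, whose origin is the TCP and whose axes are the flange's). Camera axes: x right, y down, z forward; pixel columns grow to the right and rows downward; lengths in m; the calibration is good to about 2 mm. A picture is of the moment at which its call begins: read the wrist's pose just before it.
- order.close_job(): hands the job in; it is judged then, once.
The state is a dict: "time": time; "joint_positions": joint angles; "joint_vel": joint speeds; "joint_torque": joint torques, N m; "ee_pos": TCP position; "eef_rot": TCP orientation; "ft_force": force on the tool from outside, world axes, zero at the start; "torque": the same for the moment, N m; "width": finger opening in m; "grip_force": force on a finger pad.
Only numpy, scipy, OpenCV 4.12 (cv2) and the standard library are available. Lean on these libraries where they do the work, as an engineer would, in place of code of your own. Each camera call takes 0.05 s, during which the arm holds its last target. There are 200 camera calls.

## Working session

There is one attempt and no reset: what is moved stays moved. The work goes in short steps, Python scripts to look and compute and a tool call to move; the robot and the scene stay as the last step left them, time stands still between calls to the robot, and variables do not carry over. Pictures are saved under pics/ and viewed, at most 10 in all, crops included, and the job is handed in when it is done.

Besides the shell and the picture viewer there is one more tool, called as name([rows], argument=value, ...), one row to a line, values as JSON. jog_arm: Moves the arm, as the interface text tells. Its arguments: {"type":"object","properties":{"plan":{"type":"array"},"squeeze":{"type":"number"}},"required":["plan"]}

```bash
mkdir -p pics; cat > h.py <<'E'
import numpy as np, cv2, pickle
from bench import status, camera, order
from scipy.spatial.transform import Rotation as R
def snap(n,f):
    s=status.read_state(); c=camera(n); c['s']=s
    if 'mount' in c:
        T=np.eye(4);T[:3,:3]=R.from_quat(s['eef_rot']).as_matrix();T[:3,3]=s['ee_pos']
        c['world_from_camera']=T@np.array(c['mount'])
    cv2.imwrite(f'pics/{f}.png',cv2.cvtColor(c['image'],cv2.COLOR_RGB2BGR)); pickle.dump(c,open(f'pics/{f}.pkl','wb')); return c
def cloud(c):
    z=c['z_map']; v,u=np.mgrid[:z.shape[0],:z.shape[1]]
    P=np.stack([(u-c['cx'])/c['fx']*z,(v-c['cy'])/c['fy']*z,z,np.ones_like(z)],-1)@np.array(c['world_from_camera']).T
    P=P[...,:3]; P[z==0]=np.nan; return P
E
python3 - <<'E'
from h import *
print(status.read_state())
a=snap('scene','scene0');b=snap('top','top0')
im=np.hstack([a['image'],b['image']]);
cv2.imwrite('pics/both.png',cv2.cvtColor(cv2.resize(np.vstack([a['image'],b['image']]),(800,1200))[:, :],cv2.COLOR_RGB2BGR))
print(np.array(b['world_from_camera']).round(3),b['fx'])
E
```

```text
{'time': 0.0, 'joint_positions': array([-1.31864108,  0.33290309, -0.06466739,  1.46095814,  0.02160276,
        1.34988587, -0.08850732]), 'joint_vel': array([ 0.00187647, -0.00124353,  0.00057989,  0.00129759, -0.00193908,
        0.00120087, -0.00017224]), 'joint_torque': array([-6.72593706e-05, -6.23226213e+01,  2.48511345e-02, -3.89904785e+01,
       -6.12260518e-02,  3.94575647e-02,  1.31805168e-04]), 'ee_pos': array([0.16948906, 0.60117311, 0.22172633]), 'eef_rot': array([ 1.36953901e-01,  9.90577153e-01, -7.27100589e-04, -5.99019221e-05]), 'ft_force': array([-0.0629045 ,  0.19471206,  0.18965809]), 'torque': array([-0.02980207, -0.02083895,  0.00655247]), 'grip_force': 0.0, 'width': 0.08681097144960423}
[[-3.000e-03 -9.840e-01  1.780e-01  4.000e-01]
 [-1.000e+00  1.000e-03 -1.500e-02 -8.600e-02]
 [ 1.500e-02 -1.780e-01 -9.840e-01  1.091e+00]
 [ 0.000e+00  0.000e+00  0.000e+00  1.000e+00]] 434.1483580819718
```

View pics/top0.png

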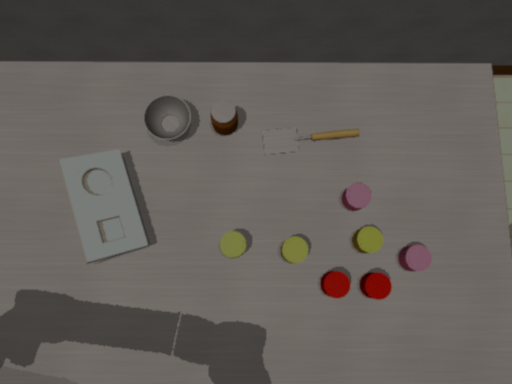

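View pics/scene0.png

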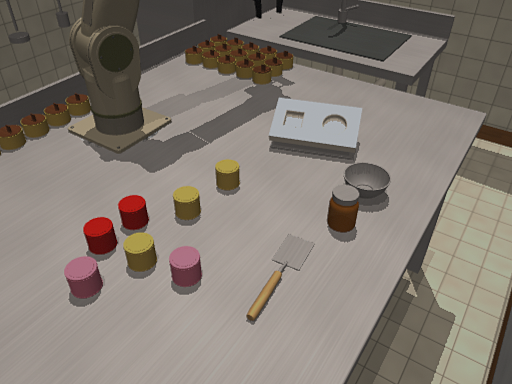

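Top view: the brass tins are at (233,244), (295,250) and (370,240). The look-alikes are pink at (357,197) and (416,258), and red at (337,284) and (378,285), so they're excluded by colour. The rack is at (103,205), with its round nest at (98,182).

```bash
python3 - <<'E'
from h import *
c=pickle.load(open('pics/top0.pkl','rb'));P=cloud(c);I=c['image'].astype(int)
for n,(u,v) in dict(A=(233,244),B=(295,250),C=(370,240),pk1=(357,197),pk2=(416,258),rd1=(337,284),rd2=(378,285),jar=(224,113),bowl=(168,120)).items():
    w=P[v-25:v+26,u-25:u+26].reshape(-1,3); col=I[v,u]
    z0=np.nanmedian(P[v-3:v+4,u-3:u+4,2]); m=abs(w[:,2]-z0)<.006; q=w[m]
    (x,y),r=cv2.minEnclosingCircle((q[:,:2]*1000).astype(np.float32))
    print(n,'z',z0.round(3),'mean',q.mean(0).round(4),'circ',round(x),round(y),round(r,1),col)
# deck
def fit(w):
    c0=w.mean(0);U=np.linalg.svd(w-c0)[2][2];return c0,U*np.sign(U[2])
for nm in ['top']:
    m=np.zeros(I.shape[:2],np.uint8); cv2.fillPoly(m,[np.array([[68,163],[118,158],[140,242],[90,252]])],1)
    w=P[(m>0)]; w=w[~np.isnan(w).any(1)]
    for _ in range(6):
        c0,nv=fit(w if _==0 else g); d=(w-c0)@nv; g=w[(abs(d)<.004)] if _>1 else w[d>-.004]
    print('deck',c0,nv,np.degrees(np.arccos(nv[2])),len(g), 'std',((g-c0)@nv).std())
    # floor of round nest
    vv,uu=np.where(m>0); D=(P-c0)@nv
    f=(D<-.008)&(D>-.03)&(m>0); n,l,s,ct=cv2.connectedComponentsWithStats(f.astype(np.uint8)); print(s,ct)
    for i in range(1,n):
        if s[i,4]>60: q=P[l==i]; print(q.mean(0),D[l==i].mean(),fit(q)[1])
E
python3 - <<'E'
import cv2
a=cv2.imread('pics/top0.png')
cv2.imwrite('pics/crop.png',cv2.vconcat([cv2.resize(a[180:310,200:440],(800,433)),]))
E
```

```text
A z 0.057 mean [ 0.4561 -0.0477  0.0562] circ 456 -48 31.2 [120 124  63]
B z 0.056 mean [ 0.4431 -0.1948  0.0558] circ 443 -195 31.3 [120 124  59]
C z 0.056 mean [ 0.4666 -0.3737  0.0557] circ 467 -374 31.3 [121 124  51]
pk1 z 0.056 mean [ 0.5731 -0.3512  0.0556] circ 574 -352 31.8 [122  87 101]
pk2 z 0.056 mean [ 0.4228 -0.487   0.0556] circ 423 -487 31.6 [122  85 100]
rd1 z 0.056 mean [ 0.3615 -0.2911  0.0557] circ 362 -291 31.5 [124  12   6]
rd2 z 0.057 mean [ 0.3582 -0.3875  0.0557] circ 358 -389 31.8 [124   7   2]
jar z 0.094 mean [ 0.7725 -0.0239  0.0946] circ 773 -24 30.0 [115 110 105]
bowl z 0.005 mean [0.7718 0.1159 0.0031] circ 784 125 96.1 [116 110 105]
deck [0.55018372 0.25287646 0.07402277] [ 0.13575273 -0.40004043  0.9063878 ] 24.98914968430086 3346 std 0.0016838386190646147
[[     0      0    512    384 195513]
 [    82    169     30     27    613]
 [    97    217     27     26    482]] [[256.35576662 191.4364876 ]
 [ 96.71125612 181.82381729]
 [110.32157676 229.56846473]]
[0.60613108 0.27831954 0.06163047] -0.013815478679692194 [ 0.12837372 -0.39889542  0.90796621]
[0.49129529 0.23942752 0.06155715] -0.013912826886185928 [ 0.13840177 -0.40192069  0.90515452]
```

View pics/crop.png

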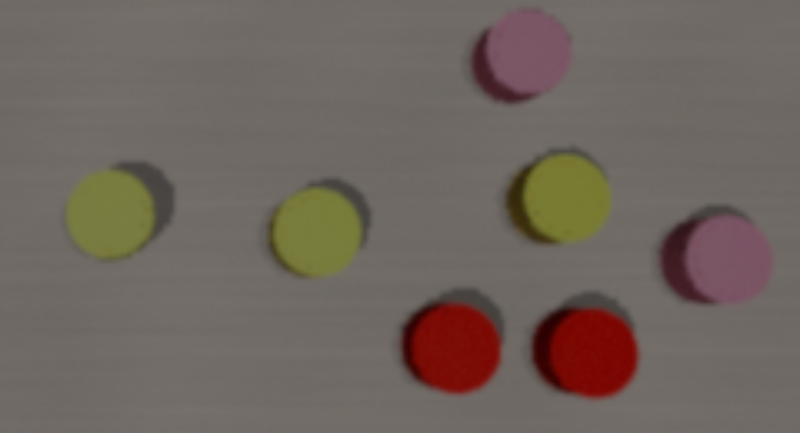

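The enlarged crop confirms three yellow brass tins at (110,215), (317,232) and (566,197), with the others clearly pink or red. Next I'll put the wrist camera square over the nest to refine its centre and check reach.

```bash
cat >> h.py <<'E'
N0=np.array([.1325,-.4010,.9065]);N0/=np.linalg.norm(N0)
YN=np.array([.9495,.3138,0]);YN=YN-N0*(YN@N0);YN/=np.linalg.norm(YN)
def RT(y,z): z=np.array(z)/np.linalg.norm(z); return R.from_matrix(np.stack([np.cross(y,z),y,z],1))
def RN(): return RT(YN,-N0)
def RD(yaw): return RT(np.array([np.cos(yaw),np.sin(yaw),0]),[0,0,-1])
def rel(p,r,s=None):
    s=s or status.read_state(); r0=R.from_quat(s['eef_rot'])
    print('rv',(r0.inv()*r).as_rotvec().round(4),'mm',(r0.inv().apply(np.array(p)-s['ee_pos'])*1000).round(1))
E
python3 - <<'E'
from h import *
rel(np.array([.606,.278,.062])+.2*N0,RN())
E
```

```text
rv [-0.214   0.4011  0.9605] mm [-555.1 -262.7  -21.1]
```

jog_arm([
  [0,0,0.4,-180,-85,-20,1],
  [-0.1,0.2,0.6,-280,-130,-20,1],
  [-0.1,0.2,0.6,-280,-130,-20,1],
  [-0.214,0.401,0.96,-555,-263,-21,1],
  [-0.214,0.401,0.96,-555,-263,-21,1],
  [-0.214,0.401,0.96,-555,-263,-21,1],
  [-0.214,0.401,0.96,-555,-263,-21,1],
  [-0.214,0.401,0.96,-555,-263,-21,1],
  [-0.214,0.401,0.96,-555,-263,-21,1],
  [-0.214,0.401,0.96,-555,-263,-21,1],
  [-0.214,0.401,0.96,-555,-263,-21,1],
  [-0.214,0.401,0.96,-555,-263,-21,1],
])

```text
time: 1.3
ee_pos: [0.6224, 0.2062, 0.2429]
eef_rot: [0.571, 0.792, 0.127, -0.176]
ft_force: [1.4, -0.2, 0.9]
width: 0.087
grip_force: 0.0
```

```bash
python3 - <<'E'
from h import *
s=status.read_state();print(s['time'],s['ee_pos'],s['joint_positions'].round(2))
rel(np.array([.606,.278,.062])+.2*N0,RN())
E
```

```text
1.3 [0.62238607 0.20618417 0.24294685] [-0.46  0.46  0.43  1.36 -0.61  1.5   0.34]
rv [ 0.     -0.0012  0.0012] mm [-9.9  7.  -5. ]
```

jog_arm([
  [0,0,0,0,0,0,1],
  [0,0,0,0,0,0,1],
  [0,0,0,0,0,0,1],
])

```text
time: 1.6
ee_pos: [0.6206, 0.2087, 0.243]
eef_rot: [0.571, 0.792, 0.127, -0.176]
ft_force: [-0.4, -0.0, -0.5]
width: 0.0872
grip_force: 0.0
```

```bash
python3 - <<'E'
from h import *
c=snap('wrist','wr0'); s=c['s'];print(s['time'],s['ft_force'])
rel(np.array([.606,.278,.062])+.2*N0,RN(),s)
E
```

```text
1.6 [-0.41471022 -0.03429792 -0.51886014]
rv [-0.0005 -0.0019  0.0019] mm [-12.7   7.8  -6.2]
```

View pics/wr0.png

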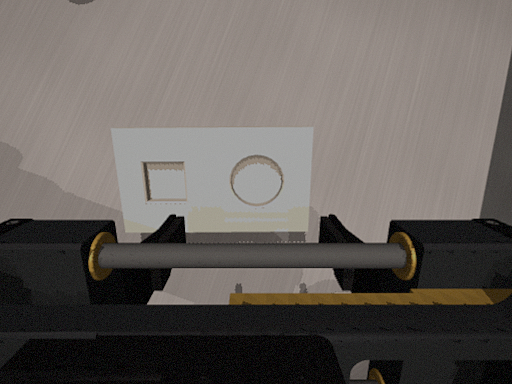

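Wrist view: the rack deck spans (113–313, 127–233), with the round nest centred near (257,180) and the square one at (166,181). I'll fit the rim.

```bash
python3 - <<'E'
from h import *
c=pickle.load(open('pics/wr0.pkl','rb'));P=cloud(c)
w=P[135:212,122:308].reshape(-1,3);w=w[~np.isnan(w).any(1)];g=w
for k in range(8):
    c0=g.mean(0);n=np.linalg.svd(g-c0,full_matrices=False)[2][2];n*=np.sign(n[2]);d=(w-c0)@n;g=w[(d>-.004)&(d<.004)]
print('deck',c0,n,np.degrees(np.arccos(n[2])),len(g))
D=(P-c0)@n
f=np.zeros(D.shape,np.uint8);sl=np.s_[140:222,218:296];f[sl]=(D[sl]<-.007)
k,l,s,ct=cv2.connectedComponentsWithStats(f);print(s[1:],ct[1:])
q=P[l==1+np.argmax(s[1:,4])]; dq=(q-c0)@n;fl=q[dq<-.012];print('floor depth',np.median(dq),'floor mean',fl.mean(0))
ex=np.cross([n[1],-n[0],0],n);ex/=np.linalg.norm(ex);
ex*=np.sign(ex[2]);ey=np.cross(n,ex)
for qq in (q,fl):
    h=np.stack([(qq-c0)@ex,(qq-c0)@ey],1)*1000;(x,y),r=cv2.minEnclosingCircle(h.astype(np.float32))
    hull=cv2.convexHull(h.astype(np.float32))[:,0]; e=cv2.fitEllipse(hull)
    print(r,e)
    for X,Y in((x,y),e[0]): print('centre floor',c0+ex*X/1000+ey*Y/1000-.014*n)
print('ex',ex,'ey',ey)
# deck outline check: nearest edges
m=(abs(D)<.003).astype(np.uint8);m[:110]=0;m[240:]=0;h=np.stack([(P[m>0]-c0)@ex,(P[m>0]-c0)@ey],1);hn=np.percentile(h,[.3,99.7],axis=0);print('deck extents',hn,'c0')
# rack centre
E
```

```text
deck [0.54974449 0.26734817 0.08102456] [ 0.13634222 -0.40282341  0.9050658 ] 25.167853434958023 10785
[[ 231  156   51   49 1942]
 [ 241  208    1    1    1]] [[255.90988671 179.76467559]
 [241.         208.        ]]
floor depth -0.013903568482183524 floor mean [0.60365528 0.27811858 0.0623125 ]
33.90612030029297 ((-14.94774341583252, -54.49952697753906), (65.87525939941406, 67.56436157226562), 8.277091979980469)
centre floor [0.60361038 0.27797988 0.06217345]
centre floor [0.60379574 0.27764569 0.06199679]
33.855018615722656 ((-14.865999221801758, -54.519710540771484), (65.77544403076172, 67.3879623413086), 7.340654373168945)
centre floor [0.60368771 0.27791741 0.062134  ]
centre floor [0.60379114 0.27772224 0.06203155]
ex [-0.29016444  0.85729149  0.42527156] ey [-9.47214546e-01 -3.20600381e-01  1.38777878e-17]
deck extents [[-0.08333193 -0.12381501]
 [ 0.05590055  0.12488075]] c0
```

```bash
cat >> h.py <<'E'
N0=np.array([.1355,-.4003,.9063]);N0/=np.linalg.norm(N0)
YN=np.array([.9472,.3206,0]);YN=YN-N0*(YN@N0);YN/=np.linalg.norm(YN)
C0=np.array([.6037,.2778,.0621]); YAW=np.arctan2(.3206,.9472)
TA,TB,TC=np.array([.456,-.048,0]),np.array([.443,-.195,0]),np.array([.467,-.374,0])
Z=np.array([0,0,1])
E
python3 - <<'E'
from h import *
rel(TA+.11*Z,RD(YAW))
E
```

```text
rv [ 0.0019 -0.438  -0.0043] mm [-230.2 -237.4   39.2]
```

jog_arm([
  [0.002,-0.1,-0.004,-35,-35,0,1],
  [0.002,-0.2,-0.004,-70,-70,0,1],
  [0.002,-0.438,-0.004,-230,-237,39,1],
  [0.002,-0.438,-0.004,-230,-237,39,1],
  [0.002,-0.438,-0.004,-230,-237,39,1],
  [0.002,-0.438,-0.004,-230,-237,39,1],
  [0.002,-0.438,-0.004,-230,-237,39,1],
  [0.002,-0.438,-0.004,-230,-237,39,1],
  [0.002,-0.438,-0.004,-230,-237,39,1],
  [0.002,-0.438,-0.004,-230,-237,39,1],
  [0.002,-0.438,-0.004,-230,-237,39,1],
  [0.002,-0.438,-0.004,-230,-237,39,1],
])

```text
time: 2.85
ee_pos: [0.4574, -0.0483, 0.1106]
eef_rot: [0.583, 0.812, -0.0, 0.001]
ft_force: [0.0, 0.1, -0.5]
width: 0.0866
grip_force: 0.0
```

```bash
python3 - <<'E'
from h import *
s=status.read_state();print(s['time'],s['ft_force'],s['joint_positions'].round(2))
rel(TA+.022*Z,RD(YAW),s)
E
```

```text
2.85 [ 0.02935856  0.07882847 -0.48420068] [-0.56  0.06  0.59  2.05 -0.04  1.05  0.37]
rv [ 0.0005  0.0012 -0.0009] mm [ 0.8 -1.2 88.6]
```

jog_arm([
  [0,0,0,1,-1,45,1],
  [0,0,0,1,-1,75,1],
  [0,0,0,1,-1,88,1],
  [0,0,0,1,-1,88,1],
  [0,0,0,1,-1,88,-1],
  [0,0,0,1,-1,88,-1],
  [0,0,0,1,-1,88,-1],
  [0,0,0,1,-1,88,-1],
  [0,0,0,1,-1,88,-1],
  [0,0,0,1,-1,88,-1],
], squeeze=20)

```text
time: 3.85
ee_pos: [0.4563, -0.0484, 0.0231]
eef_rot: [0.584, 0.812, 0.0, 0.001]
ft_force: [-0.7, 1.5, 6.3]
width: 0.0625
grip_force: 20.0
```

jog_arm([
  [0,0,0,0,0,-12,-1],
  [0,0,0,0,0,-25,-1],
  [0,0,0,0,0,-25,-1],
  [0,0,0,0,0,-25,-1],
  [0,0,0,0,0,-25,-1],
  [0,0,0,0,0,-25,-1],
])

```text
time: 4.45
ee_pos: [0.4552, -0.0485, 0.0469]
eef_rot: [0.584, 0.812, -0.001, 0.0]
ft_force: [-0.3, -0.3, -3.4]
width: 0.0623
grip_force: 20.0
```

```bash
python3 - <<'E'
from h import *
for i in range(3):
    s=status.read_state();print(s['time'],s['ft_force'],s['torque'],s['width'],s['ee_pos'],s['grip_force'])
E
```

```text
4.45 [-0.28268222 -0.34135186 -3.43737068] [-0.09158492  0.04490155  0.0335979 ] 0.06230271165925963 [ 0.45516182 -0.04852137  0.04694485] 19.99961089102726
4.45 [-0.28268222 -0.34135186 -3.43737068] [-0.09158492  0.04490155  0.0335979 ] 0.06230271165925963 [ 0.45516182 -0.04852137  0.04694485] 19.99961089102726
4.45 [-0.28268222 -0.34135186 -3.43737068] [-0.09158492  0.04490155  0.0335979 ] 0.06230271165925963 [ 0.45516182 -0.04852137  0.04694485] 19.99961089102726
```

The change is about 3 N, so tin A is full. I'll set it back where it stood.

jog_arm([
  [0,0,0,0,0,10,-1],
  [0,0,0,0,0,19,-1],
  [0,0,0,0,0,23,-1],
  [0,0,0,0,0,25,-1],
  [0,0,0,0,0,25,-1],
  [0,0,0,0,0,25,-1],
])

```text
time: 5.05
ee_pos: [0.4545, -0.0488, 0.0223]
eef_rot: [0.584, 0.812, -0.001, -0.001]
ft_force: [-7.7, 0.3, 13.4]
width: 0.0619
grip_force: 20.0
```

jog_arm([
  [0,0,0,0,0,0,1],
  [0,0,0,0,0,0,1],
  [0,0,0,0,0,0,1],
  [0,0,0,0,0,0,1],
  [0,0,0,0,0,-20,1],
  [0,0,0,0,0,-60,1],
  [0,0,0,0,0,-95,1],
  [0,0,0,0,0,-95,1],
  [0,0,0,0,0,-95,1],
])

```text
time: 5.95
ee_pos: [0.456, -0.0482, 0.1178]
eef_rot: [0.584, 0.812, 0.0, 0.001]
ft_force: [0.0, -0.2, 0.1]
width: 0.0873
grip_force: 0.0
```

```bash
python3 - <<'E'
from h import *
s=status.read_state();print(s['time'],s['ft_force'],s['joint_positions'].round(2))
rel(TB+.115*Z,RD(YAW),s)
E
```

```text
5.95 [ 0.00316069 -0.20640715  0.11986406] [-0.58  0.04  0.6   2.04 -0.03  1.06  0.36]
rv [ 0.0017  0.0007 -0.002 ] mm [-135.   -59.1    2.8]
```

jog_arm([
  [0,0,0,-40,-18,2,1],
  [0,0,0,-85,-37,2,1],
  [0,0,0,-135,-59,2,1],
  [0,0,0,-135,-59,2,1],
  [0,0,0,-135,-59,2,1],
  [0,0,0,-135,-59,2,1],
])

```text
time: 6.55
ee_pos: [0.4422, -0.1941, 0.1145]
eef_rot: [0.583, 0.812, -0.001, -0.0]
ft_force: [0.4, 0.3, -0.0]
width: 0.087
grip_force: 0.0
```

```bash
python3 - <<'E'
from h import *
s=status.read_state();print(s['time'],s['ft_force'],s['joint_positions'].round(2))
rel(TB+.022*Z,RD(YAW),s)
E
```

```text
6.55 [ 0.41344757  0.32009159 -0.00176892] [-0.38  0.12  0.75  1.99 -0.1   1.06  0.74]
rv [-0.0017  0.0001 -0.0014] mm [-1.1  0.6 92.5]
```

jog_arm([
  [0,0,0,-1,0,45,1],
  [0,0,0,-1,0,78,1],
  [0,0,0,-1,0,92,1],
  [0,0,0,-1,0,92,1],
  [0,0,0,-1,0,92,-1],
  [0,0,0,-1,0,92,-1],
  [0,0,0,-1,0,92,-1],
  [0,0,0,-1,0,92,-1],
  [0,0,0,-1,0,92,-1],
  [0,0,0,-1,0,92,-1],
], squeeze=20)

```text
time: 7.55
ee_pos: [0.4436, -0.1962, 0.0242]
eef_rot: [0.584, 0.812, 0.0, 0.001]
ft_force: [-0.4, 1.5, 7.1]
width: 0.0628
grip_force: 20.0
```

jog_arm([
  [0,0,0,0,0,-12,-1],
  [0,0,0,0,0,-25,-1],
  [0,0,0,0,0,-25,-1],
  [0,0,0,0,0,-25,-1],
  [0,0,0,0,0,-25,-1],
  [0,0,0,0,0,-25,-1],
])

```text
time: 8.15
ee_pos: [0.4426, -0.1961, 0.0481]
eef_rot: [0.584, 0.812, -0.001, 0.0]
ft_force: [0.3, 0.1, -3.4]
width: 0.0625
grip_force: 20.0
```

B is full too (3.4 N), so I'll put it back and go to C.

jog_arm([
  [0,0,0,0,0,10,-1],
  [0,0,0,0,0,19,-1],
  [0,0,0,0,0,23,-1],
  [0,0,0,0,0,25,-1],
  [0,0,0,0,0,25,-1],
])

```text
time: 8.65
ee_pos: [0.442, -0.1963, 0.0235]
eef_rot: [0.584, 0.812, -0.0, -0.001]
ft_force: [-8.2, 2.6, 14.3]
width: 0.0622
grip_force: 20.0
```

jog_arm([
  [0,0,0,0,0,0,1],
  [0,0,0,0,0,0,1],
  [0,0,0,0,0,0,1],
  [0,0,0,0,0,0,1],
  [0,0,0,0,0,-20,1],
  [0,0,0,0,0,-60,1],
  [0,0,0,0,0,-95,1],
  [0,0,0,0,0,-95,1],
  [0,0,0,0,0,-95,1],
])

```text
time: 9.55
ee_pos: [0.4434, -0.196, 0.1188]
eef_rot: [0.584, 0.812, 0.0, 0.001]
ft_force: [0.7, 0.2, -0.9]
width: 0.0869
grip_force: 0.0
```

```bash
python3 - <<'E'
from h import *
s=status.read_state();print(s['time'],s['ft_force'],s['joint_positions'].round(2))
rel(TC+.115*Z,RD(YAW),s)
rel(TC+.115*Z,RD(YAW-.6),s)
E
```

```text
9.55 [ 0.67056609  0.22878517 -0.89946046] [-0.4   0.12  0.78  1.99 -0.1   1.07  0.74]
rv [ 0.0016  0.0011 -0.0019] mm [-176.3  -34.4    4. ]
rv [0.0019 0.0006 0.5981] mm [-176.3  -34.4    4. ]
```

jog_arm([
  [0,0,0.14,-40,-8,0,1],
  [0,0,0.28,-80,-16,0,1],
  [0,0,0.42,-120,-24,2,1],
  [0,0,0.56,-150,-30,3,1],
  [0,0,0.7,-176,-34,4,1],
  [0,0,0.84,-176,-34,4,1],
  [0,0,1.0,-176,-34,4,1],
  [0,0,1.0,-176,-34,4,1],
  [0,0,1.0,-176,-34,4,1],
  [0,0,1.0,-176,-34,4,1],
  [0,0,1.0,-176,-34,4,1],
])

```text
time: 10.65
ee_pos: [0.4667, -0.3736, 0.1145]
eef_rot: [0.901, 0.434, -0.0, 0.0]
ft_force: [-0.7, -0.6, 0.8]
width: 0.0872
grip_force: 0.0
```

```bash
python3 - <<'E'
from h import *
s=status.read_state();print(s['time'],s['ft_force'],s['joint_positions'].round(2))
rel(TC+.022*Z,RD(YAW-1),s)
E
```

```text
10.65 [-0.70327628 -0.58996788  0.81282063] [-0.14  0.51  0.97  1.71 -0.45  1.17  0.28]
rv [ 0.0006  0.0004 -0.    ] mm [-0.1  0.4 92.5]
```

jog_arm([
  [0,0,0,0,0,45,1],
  [0,0,0,0,0,78,1],
  [0,0,0,0,0,92,1],
  [0,0,0,0,0,92,1],
  [0,0,0,0,0,92,-1],
  [0,0,0,0,0,92,-1],
  [0,0,0,0,0,92,-1],
  [0,0,0,0,0,92,-1],
  [0,0,0,0,0,92,-1],
  [0,0,0,0,0,92,-1],
], squeeze=20)

```text
time: 11.65
ee_pos: [0.4673, -0.3743, 0.0235]
eef_rot: [0.902, 0.433, 0.0, 0.001]
ft_force: [0.3, 0.8, 6.4]
width: 0.0605
grip_force: 20.0
```

```bash
python3 - <<'E'
from h import *
s=status.read_state();print(s['ee_pos'],s['ft_force'],R.from_quat(s['eef_rot']).as_matrix()[:,2])
E
```

```text
[ 0.46733559 -0.37427374  0.0234995 ] [0.3253168  0.80672561 6.35215425] [ 0.00162143 -0.00161474 -0.99999738]
```

jog_arm([
  [0,0,0,0,0,-25,-1],
  [0,0,0,0,0,-65,-1],
  [0,0,0,0,0,-105,-1],
  [0,0,0,0,0,-130,-1],
  [0,0,0,0,0,-130,-1],
  [0,0,0,0,0,-130,-1],
  [0,0,0,0,0,-130,-1],
])

```text
time: 12.35
ee_pos: [0.4662, -0.3731, 0.1513]
eef_rot: [0.902, 0.433, -0.001, -0.0]
ft_force: [-0.8, -0.1, -1.5]
width: 0.0605
grip_force: 20.0
```

```bash
python3 - <<'E'
from h import *
s=status.read_state();print(s['ee_pos'],s['ft_force'])
rel(C0+N0*(.022+.12),RN(),s)
E
```

```text
[ 0.46616463 -0.37308694  0.15127874] [-0.83240873 -0.09594441 -1.45548519]
rv [ 0.217  0.399 -0.986] mm [ 561.5 -249.3  -39.6]
```

C weighs about 1.4 N, so it is the light one. Carrying it to a point square above the nest.

jog_arm([
  [0,0,-0.1,40,-18,-5,-1],
  [0,0,-0.2,80,-36,-10,-1],
  [0,0,-0.3,120,-54,-15,-1],
  [0,0,-0.4,160,-72,-20,-1],
  [0,0,-0.5,200,-90,-25,-1],
  [0,0,-0.6,240,-108,-30,-1],
  [0,0,-0.7,280,-126,-35,-1],
  [0.05,0.1,-0.8,320,-144,-40,-1],
  [0.08,0.15,-0.85,360,-160,-40,-1],
  [0.11,0.2,-0.9,400,-178,-40,-1],
  [0.11,0.2,-0.9,400,-178,-40,-1],
])

```text
time: 13.45
ee_pos: [0.5781, 0.0554, 0.1899]
eef_rot: [0.615, 0.78, 0.063, -0.092]
ft_force: [-0.6, 0.1, -1.3]
width: 0.0606
grip_force: 20.0
```

```bash
python3 - <<'E'
from h import *
s=status.read_state();print(s['ee_pos'],s['ft_force'],s['width'],s['joint_positions'].round(2))
rel(C0+N0*(.0235+.1),RN(),s)
E
```

```text
[0.5780787  0.05537254 0.18988582] [-0.55769994  0.06968071 -1.31253909] 0.06060115336206558 [-0.62  0.36  0.73  1.62 -0.46  1.36  0.44]
rv [ 0.0156  0.2127 -0.0894] mm [151.1  82.   49.3]
```

jog_arm([
  [0.004,0.05,-0.02,35,20,0,-1],
  [0.008,0.1,-0.05,70,40,10,-1],
  [0.012,0.15,-0.07,110,60,25,-1],
  [0.0156,0.2127,-0.0894,140,76,40,-1],
  [0.0156,0.2127,-0.0894,151,82,49,-1],
  [0.0156,0.2127,-0.0894,151,82,49,-1],
  [0.0156,0.2127,-0.0894,151,82,49,-1],
  [0.0156,0.2127,-0.0894,151,82,49,-1],
  [0.0156,0.2127,-0.0894,151,82,49,-1],
])

```text
time: 14.35
ee_pos: [0.6222, 0.2207, 0.1772]
eef_rot: [0.573, 0.791, 0.127, -0.172]
ft_force: [0.6, 0.2, -0.6]
width: 0.06
grip_force: 20.0
```

```bash
python3 - <<'E'
from h import *
c=snap('wrist','wr1');s=c['s'];print(s['ee_pos'],s['ft_force'],s['width'],s['joint_positions'].round(2))
rel(C0+N0*(.0235),RN(),s)
E
```

```text
[0.62222824 0.22073558 0.17720529] [ 0.64383686  0.17163199 -0.62928952] 0.06003171011992106 [-0.61  0.53  0.59  1.45 -0.72  1.41  0.44]
rv [ 0.0074  0.0046 -0.0072] mm [ 6.200e+00 -1.000e-01  1.061e+02]
```

View pics/wr1.png

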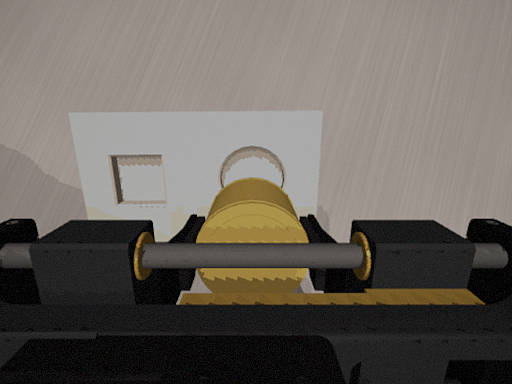

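The tin is held at (250,250), in front of the nest at (252,172). I'll check how it sits in the fingers.

```bash
python3 - <<'E'
from h import *
c=pickle.load(open('pics/wr1.pkl','rb'));P=cloud(c);I=c['image'].astype(int);s=c['s'];r=R.from_quat(s['eef_rot'])
Q=r.inv().apply((P.reshape(-1,3)-s['ee_pos'])).reshape(P.shape)*1000
m=(I[...,0]-I[...,2]>40)&(np.arange(384)[:,None]<292)&(np.arange(512)[None]>190)&(np.arange(512)[None]<312)
q=Q[m];q=q[~np.isnan(q).any(1)]
print(len(q),np.percentile(q[:,2],[1,10,30,50,70,90,99]).round(1))
t=q[(q[:,2]<-27)&(q[:,2]>-38)];
for k in range(5):
    c0=t.mean(0);n=np.linalg.svd(t-c0,full_matrices=False)[2][2];d=(q-c0)@n;t=q[abs(d)<1.5]
print('top',c0,n,len(t),'x',t[:,0].min(),t[:,0].max(),'y',t[:,1].min(),t[:,1].max())
b=q[(q[:,2]>-25)&(q[:,2]<20)]
# fit side cylinder: axis-parallel circle in xy w/ linear tilt
from scipy.optimize import least_squares
f=lambda p:np.hypot(b[:,0]-p[0]-p[2]*b[:,2],b[:,1]-p[1]-p[3]*b[:,2])-31
o=least_squares(f,[0,0,0,0],loss='soft_l1');print('cyl centre at TCP',o.x.round(4),len(b),np.std(o.fun), 'z max',np.percentile(b[:,2],99))
E
```

```text
7703 [-34.  -33.3 -32.8 -32.3 -31.6  -3.9  20.5]
top [  5.43716459   0.1691146  -32.59746267] [ 0.00332021  0.00274858 -0.99999071] 5680 x -21.76745366095271 31.09235621546087 y -30.020007999328424 30.898095689719067
cyl centre at TCP [-0.279  -0.0476  0.0032 -0.0058] 1463 0.21338783067361755 z max 19.724995079947426
```

jog_arm([
  [0.007,0.005,-0.007,3,0,10,-1],
  [0.007,0.005,-0.007,6.5,0,35,-1],
  [0.007,0.005,-0.007,6.5,0,60,-1],
  [0.007,0.005,-0.007,6.5,0,75,-1],
  [0.007,0.005,-0.007,6.5,0,75,-1],
  [0.007,0.005,-0.007,6.5,0,75,-1],
  [0.007,0.005,-0.007,6.5,0,75,-1],
])

```text
time: 15.1
ee_pos: [0.6114, 0.2569, 0.1122]
eef_rot: [0.569, 0.793, 0.127, -0.176]
ft_force: [-0.8, -0.5, -0.2]
width: 0.0603
grip_force: 20.0
```

```bash
python3 - <<'E'
from h import *
c=snap('wrist','wr2');s=c['s'];print(s['ee_pos'],s['ft_force'],s['width'])
rel(C0+N0*(.0235),RN(),s)
E
```

```text
[0.61135819 0.25694007 0.11222515] [-0.81311827 -0.50721931 -0.23329415] 0.060309538440927214
rv [ 0.0007 -0.0007  0.001 ] mm [-1.1 -0.6 31.3]
```

jog_arm([
  [0,0,0,-0.8,-0.6,4,-1],
  [0,0,0,-0.8,-0.6,9,-1],
  [0,0,0,-0.8,-0.6,14,-1],
  [0,0,0,-0.8,-0.6,18,-1],
  [0,0,0,-0.8,-0.6,21,-1],
  [0,0,0,-0.8,-0.6,23,-1],
  [0,0,0,-0.8,-0.6,23,-1],
])

```text
time: 15.85
ee_pos: [0.6067, 0.2662, 0.0895]
eef_rot: [0.568, 0.794, 0.126, -0.177]
ft_force: [0.5, 0.2, -1.2]
width: 0.0606
grip_force: 20.0
```

```bash
python3 - <<'E'
from h import *
s=status.read_state();print(s['ft_force'],s['torque'])
rel(C0+N0*(.0235),RN(),s)
E
```

```text
[ 0.45564417  0.2068309  -1.18029767] [-0.67025939 -0.14721569  0.06078302]
rv [-0.0017 -0.0012  0.001 ] mm [-0.7  0.9  6.4]
```

jog_arm([
  [0,0,0,-0.3,0.4,2,-1],
  [0,0,0,-0.3,0.4,4,-1],
  [0,0,0,-0.3,0.4,5,-1],
  [0,0,0,-0.3,0.4,6,-1],
  [0,0,0,-0.3,0.4,6,-1],
  [0,0,0,-0.3,0.4,6,-1],
])

```text
time: 16.45
ee_pos: [0.6065, 0.2683, 0.0843]
eef_rot: [0.568, 0.794, 0.126, -0.177]
ft_force: [0.5, 0.3, -0.4]
width: 0.0605
grip_force: 20.0
```

```bash
python3 - <<'E'
from h import *
s=status.read_state();print(s['ft_force'],s['torque'],s['ft_force']@N0)
rel(C0+N0*(.0235),RN(),s)
E
```

```text
[ 0.46258895  0.32378338 -0.36081626] [-0.61106625 -0.18421395 -0.02276693] -0.3939413881082296
rv [-0.0012 -0.0012  0.001 ] mm [-0.4  0.4  0.8]
```

Nearly on the floor, so I'll press down gently until it makes contact.

jog_arm([
  [0,0,0,0,0,1,-1],
  [0,0,0,0,0,1.5,-1],
  [0,0,0,0,0,2,-1],
  [0,0,0,0,0,2,-1],
  [0,0,0,0,0,2,-1],
])

```text
time: 16.95
ee_pos: [0.6066, 0.2684, 0.0839]
eef_rot: [0.568, 0.794, 0.127, -0.177]
ft_force: [-4.9, -4.7, 10.4]
width: 0.0604
grip_force: 20.0
```

```bash
python3 - <<'E'
from h import *
s=status.read_state();print(s['ft_force'],s['torque'],s['ft_force']@N0)
rel(C0+N0*(.0235),RN(),s)
E
```

```text
[-4.86298097 -4.72460744 10.40683097] [-0.58202607  1.00163965  0.51051844] 10.664143829525758
rv [-0.0005 -0.0016  0.0011] mm [-0.4  0.3  0.4]
```

It stopped at the expected floor depth with about 11 N normal force, so it's seated. Releasing and backing out square.

jog_arm([
  [0,0,0,0,0,0,-1],
  [0,0,0,0,0,0,1],
  [0,0,0,0,0,0,1],
  [0,0,0,0,0,0,1],
  [0,0,0,0,0,0,1],
  [0,0,0,0,0,-15,1],
  [0,0,0,0,0,-45,1],
  [0,0,0,0,0,-90,1],
  [0,0,0,0,0,-130,1],
  [0,0,0,0,0,-160,1],
  [0,0,0,0,0,-160,1],
  [0,0,0,0,0,-160,1],
])

```text
time: 18.15
ee_pos: [0.6287, 0.2042, 0.2285]
eef_rot: [0.569, 0.793, 0.127, -0.176]
ft_force: [-0.4, 1.1, -0.4]
width: 0.0873
grip_force: 0.0
```

```bash
python3 - <<'E'
from h import *
c=snap('wrist','wr3');b=snap('scene','sc3');s=c['s'];print(s['time'],s['ft_force'],s['width'])
P=cloud(c);D=(P-C0)@N0;I=c['image'].astype(int)
m=(abs(D-.056)<.006)&(np.linalg.norm(P-C0,axis=-1)<.08); t=P[m];c0=t.mean(0);n=np.linalg.svd(t-c0,full_matrices=False)[2][2];n*=np.sign(n[2])
print(len(t),'tilt',np.arccos(n@N0),'base err mm',((c0-.056*n-C0)*1000).round(1))
E
```

```text
18.15 [-0.37232343  1.06384737 -0.43226322] 0.08731240439918325
2446 tilt 0.007661375582340055 base err mm [-0.8  1.   1. ]
```

View pics/sc3.png

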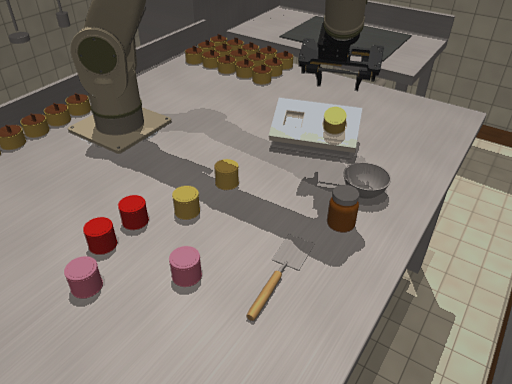

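The light tin sits flat in the nest at (335,120), tilted 0.008 rad and about 1.6 mm off. The two full tins stand upright at (227,174) and (186,203), the bystanders haven't moved, and the gripper is clear.

```bash
python3 -c "
from bench import order; print(order.close_job())"
```

```text
the job is handed in; nothing more can be done
None
```

The underfilled tin, the one that stood at about (0.467, −0.374) m, is seated flat and released in the round nest; both full tins are back upright where they stood, and the job is handed in (verdict not shown).

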